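Load the check cell and index the sample slide of a reflectance analyser

ROBOT

A 6-joint arm with a two-finger parallel gripper is mounted at the origin on the work surface. World frame = base frame: x ahead of the robot, y to its left, z up, the work surface at z = 0. Lengths are in m, angles in rad, forces in N, time in s.
With the tool pointing down it reaches from about 0.35 to 0.975 m from the base axis. Payload 4.9 kg.
Tool frame: the origin (TCP) lies between the finger pads, 19 mm behind the fingertips; this is the grasp point; z points along the fingers, y is the line along which they close (so a half turn about z gives the same grasp; the last joint's range is limited). The gripper opens to 85 mm and grips with 20 to 120 N. Pads are 22 mm wide; open, the fingers measure 114 mm over their backs; the gripper's body (76 mm by 85 mm) begins 54 mm behind the grasp point. The pads swing forward as they close: fully open they stand 13 mm farther back than shut.
Start: joints at [1.084, 0.053, 1.613, -0, 1.476, -0.119], TCP at [0.225, 0.583, 0.25] pointing down, gripper open.
Joint ranges: [-3.01, 3.01], [-1.01, 2.22], [0.06, 2.58], [-1.02, 4.17], [0.09, 2.62], [-3.14, 3.14]. Speed limits (rad/s): [2.57, 2.57, 3.14, 3.14, 3.14, 3.14].

INTERFACE

Orientations are given as a rotation vector (axis times angle).
In Python, from station import ctrl gives the robot as it stands. The module is installed in compiled form; this text tells all that it offers.
- The arm moves only by the tool drive_tool, never from a script. Its argument "steps" is a list of rows, each an object with "translation": the shift along the tool's x, y, z normalised to -1 to 1, where 1 is 4 cm, a list of three; "angular": the turn, a rotation vector about the tool's x, y, z normalised to -1 to 1, where 1 is 8 degrees, a list of three; "gripper": the opening, from 0 (shut) to 1 (fully open). In form: [{"translation": [dx, dy, dz], "angular": [wx, wy, wz], "gripper": gripper}, ...]. A call has 1 to 8 rows; each row shifts and turns the commanded pose from where the row before left it, along the tool's axes as they then stand; what a row does not reach is not made up. A row lasts 1/8 s, in which the tool goes at most 62.5 mm and 10.7 degrees, less where a joint would pass 70% of its speed; a pose out of reach is approached as far as the arm can. A call with a number of a shift or a turn outside -1 to 1 is refused whole. A call with a gripper value outside its range is refused whole. The fingers move at their own pace and stop on an object; "force" is the grip in N (left out, the last holds). Time passes only in rows, so rows that do not move let the fingers close. It gives the time, the measured TCP pose, the force, the opening and the grip force at its end, in the units of the state.
- ctrl.get_obs(): the state, without advancing time (a new reading comes with each control period).
- ctrl.get_image(name): name is "scene" or "top" or "wrist"; returns a dict with "color" (480x640x3 uint8, red, green, blue), "depth" (480x640 float32, m along the optical axis (not along the pixel's ray), 0 where there is no reading), "fx", "fy", "cx", "cy" (pixels), "R" (3x3) and "t" (3): a world point X has camera coordinates R X + t. Camera axes: x right, y down, z forward; pixel columns grow to the right and rows downward; lengths in m; the calibration is good to about 2 mm. The wrist camera is an equidistant fisheye: a pixel r from the principal point sees the ray r / f radians off the axis. A picture is of the moment at which its call begins.
- ctrl.finish_job(): hands the job in; it is judged then, once.
The state is a dict: "t": time; "q": joint angles; "dq": joint speeds; "effort": joint torques, N m; "tool_pos": TCP position; "tool_rot": TCP orientation; "contact_force": force on the tool from outside, world axes, zero at the start; "wrist_torque": the same for the moment, N m; "opening": finger opening in m; "grip_force": force on a finger pad.
Only numpy, scipy, OpenCV 4.12 (cv2) and the standard library are available. Lean on these libraries where they do the work, as an engineer would, in place of code of your own. Each camera call takes 0.05 s, during which the arm holds its last target. There are 200 camera calls.

TASK

Check the analyser with its sealed check cell: take the flat rectangular black cell with one cut corner and lay it in the pocket of the sample slide, cut corner to cut corner, fully down, flat and square, setting it down without dropping it, and let go of it. Then take the slide's upright knob between the fingers and push the slide towards the measuring head until you feel its spring ball drop into the first notch, without running past that notch. Finish with the knob still gripped, holding the slide at rest in the notch for the reading, and leave the other things on the bench where they are.

Things in the scene. Friction and masses are not known exactly. Their poses are not given: they have to be found in the camera images.
- analyser: Fixed reflectance analyser. Origin: on the bench below the middle of its measuring snout; x away from the robot at yaw 0, y along the rail towards the loading end, z up. Base plate x -66 to +60, y -115 to +250 mm, top 20 mm up. White column behind the rail: x +50 to +210, y -75 to +75 mm, 205 mm high. Rail end caps and screws lie lower than the slide.
- snout (a point): Middle of the underside of the black snout (48 mm across, 72 mm above the bench) under the white measuring head. The head overhangs the rail: in the analyser's frame x -45 to +65, y -40 to +40 mm, from 84 to 194 mm above the bench.
- slide: Aluminium sample slide, 62 mm (x) by 220 mm (y), on the rail; axes parallel to the analyser's. Origin: middle of the pocket floor, 44 mm above the bench. Starts drawn out (origin at analyser y +110 to +140 mm), pushed towards -y against about 2.5 N of friction. First notch, cell under the snout: origin at analyser y = 0. Second notch, reference standard under the snout: y = -60 mm; end stop -66.
- pocket (a point): Middle of the mouth of the slide's pocket, 51 mm above the bench. Pocket 48.5 mm (slide x) by 66.5 mm (slide y), 7 mm deep, walls 6 mm thick with a 3 mm chamfer at the mouth, finger gaps at least 36 mm wide in the middle of both long walls, the corner at -x -y cut 12 mm at 45 degrees like the cell's. A round reference standard, 40 mm across and 19 mm high, stands 60 mm from here towards the knob.
- plunger (a point): Tip of the spring ball in its 20 x 24 mm block (top 43 mm above the bench) on the robot's side of the rail; the ball rides on the slide's notched edge. At a notch it first draws the slide in over the last 3 mm with up to about 5 N, then the slide stands firm: about 12 N of push or more would drive it out and past.
- knob (a point): Middle, 65 mm above the bench, of the slide's upright round black knob: 20 mm across, from 52 to 78 mm above the bench, on a thin stem. It stands 150 mm from the pocket's middle (slide frame x 0, y +150 mm), free all round and above.
- check_cell: Sealed check cell, loose: black block 46 mm (its x) by 64 mm (its y) by 20 mm high, a round window in a steel ring (39 mm) on its upper face, and the corner at its -x -y cut off 12 mm at 45 degrees. 0.1 to 0.2 kg. Origin: centre of its underside. It starts flat on the bench to the robot's left, window up; seated, its origin and axes coincide with the slide's.
- ring_cup: Bystander: round black cup with a window, 54 mm diameter, 18 mm high, lying near the check cell; origin at the centre of its underside.
- reagent_bottle: Bystander: amber bottle, 92 mm diameter, 215 mm high, to the robot's right.
- wash_bottle: Bystander: clear wash bottle, 68 mm diameter, 205 mm high with its bent spout, to the right.
- beaker: Bystander: glass beaker, 68 mm diameter, 85 mm high, left of the robot.
- sample_jar: Bystander: glass jar with a white cap, 48 mm diameter, 55 mm high, near the analyser's right-hand end.
- brush: Bystander: small cleaning brush 170 mm long, lying beyond the analyser.
- spatula: Bystander: steel weighing spatula 180 mm long, lying at the far left.

How it is judged:
By the outcome, as a careful person would: the job done as asked, in the order asked, and still so for the second after the job is handed in, while the arm keeps its last pose, push and grip.
It also fails if it takes over 48 s, if anything falls off the work surface, if the arm or the gripper's body presses on something with over 40 N, if the wrist force passes 120 N, or if a joint passes its speed limit or range.

## Working session

There is one attempt and no reset: what is moved stays moved. The work goes in short steps, Python scripts to look and compute and a tool call to move; the robot and the scene stay as the last step left them, time stands still between calls to the robot, and variables do not carry over. Pictures are saved under pics/ and viewed, at most 10 in all, crops included, and the job is handed in when it is done.

Besides the shell and the picture viewer there is one more tool, called after ">>>" as a command line: name --argument value ..., lists and objects as JSON in quotes. drive_tool: Moves the arm, as the interface text tells. Its arguments: {"type":"object","properties":{"steps":{"type":"array"},"force":{"type":"number"}},"required":["steps"]}

```bash
mkdir -p pics
cat > h.py <<'E'
import numpy as np, cv2
from station import ctrl
def grab(n):
    im=ctrl.get_image(n); np.savez(f'/tmp/{n}.npz',**im); return im
def cloud(im):
    v,u=np.mgrid[:480,:640]; d=im['depth']
    p=np.stack([(u-im['cx'])/im['fx']*d,(v-im['cy'])/im['fy']*d,d],-1)
    return (p-im['t'])@im['R']
E
python3 - <<'E'
from h import *
for n in ['top','scene']:
    im=grab(n); cv2.imwrite(f'pics/{n}1.png',im['color'][...,::-1]); print(n,im['fx'],im['R'].round(3).tolist(),im['t'])
o=ctrl.get_obs(); print(o)
E
```

```text
top 565.7394334575285 [[-0.031, -0.999, 0.006], [-0.979, 0.029, -0.203], [0.203, -0.013, -0.979]] [-0.02441531  0.55261054  1.16711516]
scene 496.40700656590815 [[-0.154, 0.988, 0.01], [0.606, 0.103, -0.789], [-0.781, -0.116, -0.614]] [ 0.10247371 -0.24789321  1.56437775]
{'t': 0.1, 'q': array([ 1.08400443e+00,  5.33129586e-02,  1.61419305e+00,  1.54064918e-05,
        1.47601164e+00, -1.18995718e-01]), 'dq': array([-0.0009321 , -0.00233369, -0.00323955, -0.00349822,  0.00188357,
        0.00029455]), 'effort': array([ 4.33421146e-04, -3.94904995e+01, -3.71362782e+01, -1.48501226e-04,
        3.90341738e-03, -1.83530801e-05]), 'tool_pos': array([0.22446092, 0.58271758, 0.2488505 ]), 'tool_rot': array([-5.74376403e-01, -3.08803958e+00,  2.87840933e-03]), 'contact_force': array([-0.11311347,  0.30289719,  0.54764538]), 'wrist_torque': array([0.00415716, 0.01760873, 0.03205324]), 'grip_force': 0.0, 'opening': 0.08561167009024717}
```

View pics/top1.png

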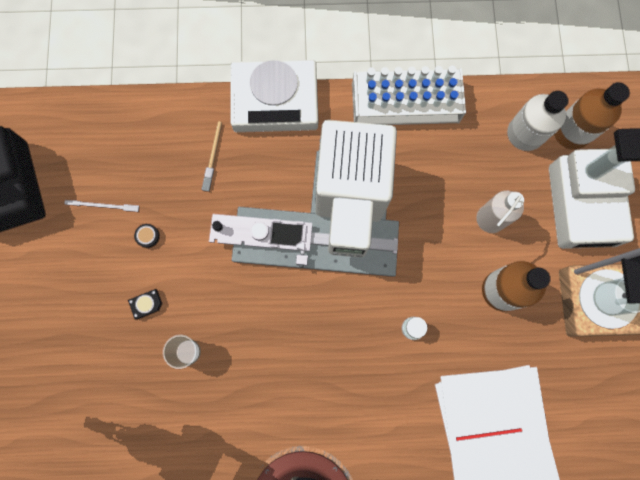

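View pics/scene1.png

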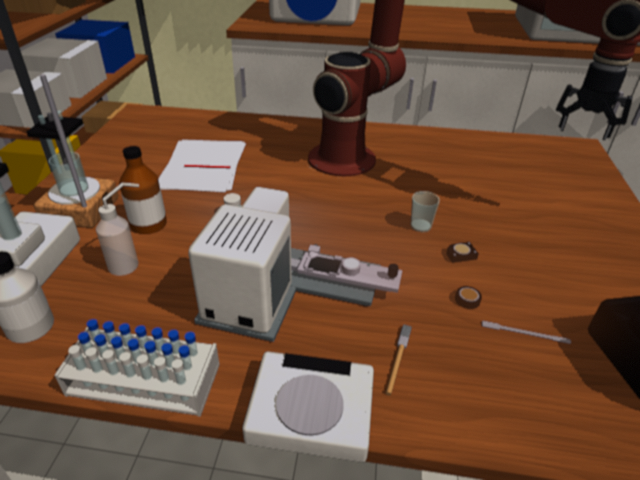

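The top view shows the cell at (145,304), ring cup at (147,236), knob at (217,226), reference standard at (261,230), pocket at (288,234) and beaker at (181,352). The scene view agrees with this.

```bash
cat >> h.py <<'E'
def load(n): return dict(np.load(f'/tmp/{n}.npz'))
E
python3 - <<'E'
from h import *
im=load('top'); P=cloud(im); g=im['color'].max(-1)
def at(u,v,r=2): return np.median(P[v-r:v+r+1,u-r:u+r+1].reshape(-1,3),0).round(4)
for n,uv in dict(cell=(145,304),cup=(147,236),knob=(217,226),std=(261,230),pocket=(288,234),beaker=(181,352),bench=(100,300)).items(): print(n,at(*uv))
# cell
def rect(u0,u1,v0,v1,lo,hi):
    Q=P[v0:v1,u0:u1]; m=(Q[...,2]>lo)&(Q[...,2]<hi); p=Q[m]; r=cv2.minAreaRect((p[:,:2]*1000).astype(np.float32)); return m.sum(),r,cv2.boxPoints(r).round(1).tolist()
print('cell',rect(118,172,278,328,.014,.028))
print('knob',rect(200,235,212,240,.068,.09))
print('std',rect(245,275,215,245,.055,.075))
print('slide',rect(200,330,200,280,.038,.058))
print('base',rect(225,405,200,285,.014,.027))
S=cv2.resize(im['color'][195:335,110:410],None,fx=2.6,fy=2.6,interpolation=cv2.INTER_CUBIC); cv2.imwrite('pics/crop1.png',S[...,::-1])
E
```

```text
cell [0.4238 0.3284 0.0207]
cup [0.5756 0.3287 0.018 ]
knob [0.5792 0.1633 0.0775]
std [0.5713 0.0709 0.0636]
pocket [0.565  0.0135 0.0446]
beaker [0.3195 0.2524 0.0025]
bench [4.379e-01 4.335e-01 2.000e-04]
cell (np.int64(619), ((424.2427062988281, 328.99658203125), (46.75971221923828, 64.76119995117188), 20.841873168945312), [[390.8999938964844, 350.8999938964844], [413.8999938964844, 290.3999938964844], [457.6000061035156, 307.1000061035156], [434.6000061035156, 367.6000061035156]])
knob (np.int64(76), ((582.183349609375, 163.75819396972656), (18.35491371154785, 19.17322540283203), 58.36764144897461), [[569.2000122070312, 161.0], [585.5, 150.89999389648438], [595.2000122070312, 166.5], [578.7999877929688, 176.60000610351562]])
std (np.int64(272), ((571.0104370117188, 73.31208038330078), (42.7073860168457, 38.68240737915039), 89.18694305419922), [[551.4000244140625, 52.20000076293945], [590.0, 51.70000076293945], [590.7000122070312, 94.4000015258789], [552.0, 94.9000015258789]])
slide (np.int64(2588), ((553.2551879882812, 54.355934143066406), (263.72637939453125, 122.494873046875), 89.49266052246094), [[490.79998779296875, -77.0], [613.2999877929688, -78.0], [615.7000122070312, 185.6999969482422], [493.20001220703125, 186.8000030517578]])
base (np.int64(4565), ((568.2208251953125, -49.10003662109375), (364.7174987792969, 157.6082763671875), 83.07569122314453), [[468.0, -220.60000610351562], [624.5, -239.60000610351562], [668.4000244140625, 122.4000015258789], [512.0, 141.39999389648438]])
```

View pics/crop1.png

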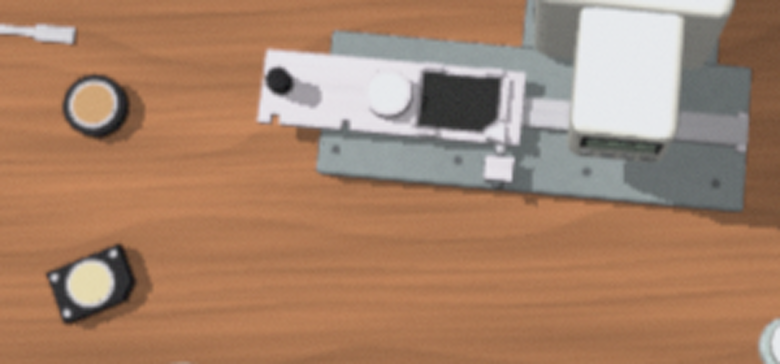

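```bash
cat >> h.py <<'E'
from scipy.spatial.transform import Rotation as Ro
import json
def down(a):  # tool down, tool y at world angle a (deg)
    a=np.radians(a); y=np.array([np.cos(a),np.sin(a),0]); z=np.array([0,0,-1.]); return Ro.from_matrix(np.stack([np.cross(y,z),y,z],1))
def plan(pos,a,grip,n=None,dec=2):
    o=ctrl.get_obs(); p=o['tool_pos'].copy(); r=Ro.from_rotvec(o['tool_rot']); pos=np.array(pos,float)
    w=(r.inv()*down(a)).as_rotvec(degrees=True); dist=np.linalg.norm(pos-p)
    m=n or int(max(np.ceil(dist/.036),np.ceil(np.abs(w).max()/7.6),1)); rows=[]
    for k in range(m):
        t=(r.inv().apply((pos-p)/(m-k))/.04).round(dec); w=((r.inv()*down(a)).as_rotvec(degrees=True)/(m-k)/8).round(dec)
        rows.append(dict(translation=t.tolist(),angular=w.tolist(),gripper=grip))
        p=p+r.apply(t*.04); r=r*Ro.from_rotvec(w*8,degrees=True)
    print(f't={o["t"]:.2f} pos {o["tool_pos"].round(4)} F {o["contact_force"].round(1)} end {p.round(4)}'); print(json.dumps(rows))
E
python3 -c "
from h import *
plan([.4242,.329,.15],20.9,1)"
```

```text
t=0.10 pos [0.2245 0.5827 0.2489] F [-0.1  0.3  0.5] end [0.4241 0.3291 0.1499]
[{"translation": [-0.69, -0.41, 0.25], "angular": [-0.0, 0.0, 0.6], "gripper": 1}, {"translation": [-0.73, -0.35, 0.25], "angular": [-0.0, 0.0, 0.6], "gripper": 1}, {"translation": [-0.75, -0.29, 0.25], "angular": [-0.0, 0.0, 0.6], "gripper": 1}, {"translation": [-0.78, -0.23, 0.25], "angular": [-0.0, 0.0, 0.6], "gripper": 1}, {"translation": [-0.79, -0.16, 0.25], "angular": [-0.0, 0.0, 0.6], "gripper": 1}, {"translation": [-0.8, -0.09, 0.25], "angular": [-0.0, 0.0, 0.6], "gripper": 1}, {"translation": [-0.81, -0.03, 0.24], "angular": [-0.0, 0.0, 0.6], "gripper": 1}, {"translation": [-0.81, 0.04, 0.25], "angular": [-0.0, 0.0, 0.6], "gripper": 1}, {"translation": [-0.8, 0.11, 0.24], "angular": [-0.01, 0.0, 0.6], "gripper": 1}, {"translation": [-0.78, 0.17, 0.25], "angular": [-0.0, 0.01, 0.6], "gripper": 1}]
```

>>> drive_tool --steps '[{"translation":[-0.69,-0.41,0.25],"angular":[0,0,0.6],"gripper":1},{"translation":[-0.73,-0.35,0.25],"angular":[0,0,0.6],"gripper":1},{"translation":[-0.75,-0.29,0.25],"angular":[0,0,0.6],"gripper":1},{"translation":[-0.78,-0.23,0.25],"angular":[0,0,0.6],"gripper":1},{"translation":[-0.79,-0.16,0.25],"angular":[0,0,0.6],"gripper":1},{"translation":[-0.8,-0.09,0.25],"angular":[0,0,0.6],"gripper":1},{"translation":[-0.81,-0.03,0.24],"angular":[0,0,0.6],"gripper":1},{"translation":[-0.81,0.04,0.25],"angular":[0,0,0.6],"gripper":1}]'

```text
t: 1.1
tool_pos: [0.385, 0.3791, 0.1696]
tool_rot: [-1.562, -2.726, 0.001]
contact_force: [0.6, 0.3, 0.3]
opening: 0.0852
grip_force: 0.0
```

>>> drive_tool --steps '[{"translation":[-0.8,0.11,0.24],"angular":[0,0,0.6],"gripper":1},{"translation":[-0.78,0.17,0.25],"angular":[0,0,0.6],"gripper":1},{"translation":[0,0,0],"angular":[0,0,0],"gripper":1},{"translation":[0,0,0],"angular":[0,0,0],"gripper":1}]'

```text
t: 1.6
tool_pos: [0.4241, 0.33, 0.1508]
tool_rot: [-1.78, -2.588, 0.0]
contact_force: [-0.2, 0.3, -0.7]
opening: 0.0858
grip_force: 0.0
```

Run:
```python
from h import *
im=grab('wrist'); cv2.imwrite('pics/w1.png',im['color'][...,::-1])
o=ctrl.get_obs(); print(o['t'],o['tool_pos'],o['tool_rot'],o['contact_force'])
print(im['fx'],im['cx'],im['cy'],im['R'].round(3).tolist(),(-im['R'].T@im['t']).round(4))
```

```text
1.65 [0.42406689 0.3303218  0.15103181] [-1.77930054e+00 -2.58881055e+00 -5.69031034e-04] [ 0.34612244  0.74910836 -0.1637836 ]
371.64829954431775 321.45459126540834 250.6062565290877 [[0.933, 0.359, -0.0], [0.345, -0.899, 0.271], [0.097, -0.253, -0.963]] [0.3996 0.3946 0.2751]
```

View pics/w1.png

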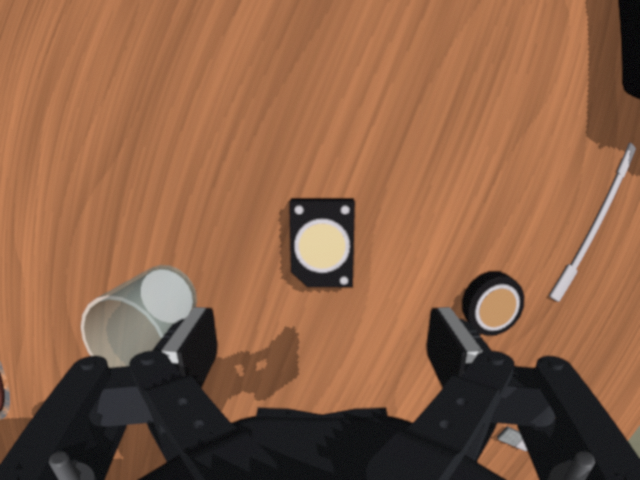

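The wrist view shows the cell at (322,243) square to the fingers, with its cut corner at bottom left (300,280). The beaker and cup are clear of the fingers.

```bash
cat >> h.py <<'E'
def fish(im,uv,z):  # pixels -> world points on plane z
    d=(np.asarray(uv,float).reshape(-1,2)-[im['cx'],im['cy']])/im['fx']; th=np.linalg.norm(d,axis=1,keepdims=True)
    ray=np.hstack([d/np.maximum(th,1e-9)*np.sin(th),np.cos(th)])@im['R']; c=-im['R'].T@im['t']
    return c+ray*((z-c[2])/ray[:,2:])
E
python3 - <<'E'
from h import *
im=load('wrist'); g=im['color'].max(-1)
m=(g<50).astype(np.uint8); m[:180]=0; m[300:]=0; m[:,:285]=0; m[:,360:]=0
n,l,s,c=cv2.connectedComponentsWithStats(m); k=1+s[1:,4].argmax()
cn=max(cv2.findContours((l==k).astype(np.uint8),0,1)[0],key=cv2.contourArea).reshape(-1,2); print(s[k])
for z in (.02,):
    p=fish(im,cn,z)[:,:2]*1000; r=cv2.minAreaRect(p.astype(np.float32)); print(r,cv2.boxPoints(r).round(1).tolist())
# window ring centre
m=(g>150).astype(np.uint8); m[:215]=0;m[275:]=0;m[:,:290]=0;m[:,354:]=0
n,l,s,c=cv2.connectedComponentsWithStats(m); k=1+s[1:,4].argmax(); print(s[k],fish(im,c[k],.02))
plan([.4242,.329,.06],20.9,1)
E
```

```text
[ 290  199   64   88 2337]
((423.3806457519531, 332.33782958984375), (43.983909606933594, 64.13121032714844), 20.972558975219727) [[391.3999938964844, 354.3999938964844], [414.29998779296875, 294.5], [455.3999938964844, 310.29998779296875], [432.3999938964844, 370.20001220703125]]
[ 295  219   54   53 2271] [[0.42394643 0.33141758 0.02      ]]
t=1.65 pos [0.4241 0.3303 0.151 ] F [ 0.3  0.7 -0.2] end [0.4241 0.3291 0.0598]
[{"translation": [-0.01, -0.0, 0.76], "angular": [0.0, -0.0, 0.0], "gripper": 1}, {"translation": [-0.01, -0.0, 0.76], "angular": [0.0, -0.0, 0.01], "gripper": 1}, {"translation": [-0.01, -0.01, 0.76], "angular": [0.0, -0.0, 0.0], "gripper": 1}]
```

>>> drive_tool --steps '[{"translation":[0,0,0.8],"angular":[0,0,0],"gripper":1},{"translation":[-0.02,0,0.8],"angular":[0,0,0],"gripper":1},{"translation":[0,0,0.8],"angular":[0,0,0],"gripper":1},{"translation":[0,0,0.6],"angular":[0,0,0],"gripper":1},{"translation":[0,0,0.24],"angular":[0,0,0],"gripper":1},{"translation":[0,0,0],"angular":[0,0,0],"gripper":1}]'

```text
t: 2.4
tool_pos: [0.4243, 0.3294, 0.0212]
tool_rot: [-1.78, -2.589, 0.001]
contact_force: [0.3, -0.1, -0.3]
opening: 0.0854
grip_force: 0.0
```

>>> drive_tool --steps '[{"translation":[0,0,0],"angular":[0,0,0],"gripper":0.4},{"translation":[0,0,0],"angular":[0,0,0],"gripper":0.4},{"translation":[0,0,0],"angular":[0,0,0],"gripper":0.4},{"translation":[0,0,0],"angular":[0,0,0],"gripper":0.4},{"translation":[0,0,0],"angular":[0,0,0],"gripper":0.4},{"translation":[0,0,0],"angular":[0,0,0],"gripper":0.4}]' --force 40

```text
t: 3.15
tool_pos: [0.4257, 0.3295, 0.0226]
tool_rot: [1.781, 2.587, 0.003]
contact_force: [-0.4, 1.2, 6.1]
opening: 0.0449
grip_force: 43.5
```

The upward force of 6 N says the fingertips touch the bench, so I'll regrip about 8 mm higher.

>>> drive_tool --steps '[{"translation":[0,0,0],"angular":[0,0,0],"gripper":0.7},{"translation":[0,0,-0.1],"angular":[0,0,0],"gripper":0.7},{"translation":[0,0,-0.1],"angular":[0,0,0],"gripper":0.7},{"translation":[0,0,0],"angular":[0,0,0],"gripper":0.4},{"translation":[0,0,0],"angular":[0,0,0],"gripper":0.4},{"translation":[0,0,0],"angular":[0,0,0],"gripper":0.4},{"translation":[0,0,0],"angular":[0,0,0],"gripper":0.4}]' --force 40

```text
t: 4.03
tool_pos: [0.4254, 0.3293, 0.0301]
tool_rot: [1.781, 2.587, 0.002]
contact_force: [-0.2, -0.4, 6.3]
opening: 0.0447
grip_force: 41.5
```

```bash
python3 -c "
from h import *
print(ctrl.get_obs()['tool_rot'],ctrl.get_obs()['opening'],ctrl.get_obs()['grip_force'])
plan([.425,.330,.13],20.9,.4)"
```

```text
[1.78075612e+00 2.58744947e+00 1.81987806e-03] 0.04472254801726749 41.53811573982239
t=4.03 pos [0.4254 0.3293 0.0301] F [-0.2 -0.4  6.3] end [0.425  0.33   0.1301]
[{"translation": [0.01, 0.0, -0.83], "angular": [0.0, -0.0, 0.0], "gripper": 0.4}, {"translation": [0.01, 0.0, -0.83], "angular": [0.0, -0.0, 0.0], "gripper": 0.4}, {"translation": [0.0, 0.0, -0.84], "angular": [0.01, -0.0, 0.0], "gripper": 0.4}]
```

>>> drive_tool --steps '[{"translation":[0,0,-0.4],"angular":[0,0,0],"gripper":0.4},{"translation":[0,0,-0.8],"angular":[0,0,0],"gripper":0.4},{"translation":[0,0,-0.9],"angular":[0,0,0],"gripper":0.4},{"translation":[0,0,-0.9],"angular":[0,0,0],"gripper":0.4}]'

```text
t: 4.53
tool_pos: [0.4242, 0.3287, 0.1503]
tool_rot: [-1.781, -2.588, 0.001]
contact_force: [0.7, -0.2, -1.3]
opening: 0.0444
grip_force: 41.2
```

```bash
python3 -c "
from h import *
plan([.5746,.103,.15],-6.9,.4)"
```

```text
t=4.53 pos [0.4242 0.3287 0.1503] F [ 0.7 -0.2 -1.3] end [0.5747 0.103  0.1499]
[{"translation": [-0.83, 0.19, 0.0], "angular": [-0.0, 0.0, 0.43], "gripper": 0.4}, {"translation": [-0.81, 0.24, 0.0], "angular": [-0.0, 0.0, 0.44], "gripper": 0.4}, {"translation": [-0.8, 0.28, 0.0], "angular": [-0.0, 0.0, 0.43], "gripper": 0.4}, {"translation": [-0.78, 0.33, 0.0], "angular": [-0.0, 0.0, 0.44], "gripper": 0.4}, {"translation": [-0.76, 0.38, 0.0], "angular": [-0.0, 0.0, 0.43], "gripper": 0.4}, {"translation": [-0.73, 0.43, 0.0], "angular": [-0.0, 0.0, 0.44], "gripper": 0.4}, {"translation": [-0.7, 0.47, 0.0], "angular": [-0.0, 0.0, 0.43], "gripper": 0.4}, {"translation": [-0.68, 0.51, 0.01], "angular": [-0.0, 0.0, 0.44], "gripper": 0.4}]
```

>>> drive_tool --steps '[{"translation":[-0.83,0.19,0],"angular":[0,0,0.43],"gripper":0.4},{"translation":[-0.81,0.24,0],"angular":[0,0,0.44],"gripper":0.4},{"translation":[-0.8,0.28,0],"angular":[0,0,0.43],"gripper":0.4},{"translation":[-0.78,0.33,0],"angular":[0,0,0.44],"gripper":0.4},{"translation":[-0.76,0.38,0],"angular":[0,0,0.43],"gripper":0.4},{"translation":[-0.73,0.43,0],"angular":[0,0,0.44],"gripper":0.4},{"translation":[-0.7,0.47,0],"angular":[0,0,0.43],"gripper":0.4},{"translation":[-0.68,0.51,0],"angular":[0,0,0.44],"gripper":0.4}]'

```text
t: 5.52
tool_pos: [0.5753, 0.1023, 0.1493]
tool_rot: [-2.353, -2.081, 0.001]
contact_force: [-0.3, -0.1, -1.3]
opening: 0.0444
grip_force: 41.2
```

>>> drive_tool --steps '[{"translation":[0,0,0],"angular":[0,0,0],"gripper":0.4},{"translation":[0,0,0],"angular":[0,0,0],"gripper":0.4}]'

```text
t: 5.78
tool_pos: [0.5746, 0.1035, 0.1491]
tool_rot: [-2.35, -2.083, 0.001]
contact_force: [0.3, 0.4, -1.1]
opening: 0.0445
grip_force: 41.3
```

Run:
```python
from h import *
im=grab('wrist'); cv2.imwrite('pics/w2.png',im['color'][...,::-1])
o=ctrl.get_obs(); np.save('/tmp/pose2.npy',np.r_[o['tool_pos'],o['tool_rot']]); print(o['t'],o['tool_pos'],o['tool_rot'])
```

```text
5.825 [0.57451932 0.10385068 0.1490657 ] [-2.34992042e+00 -2.08393038e+00  6.34360622e-04]
```

View pics/w2.png

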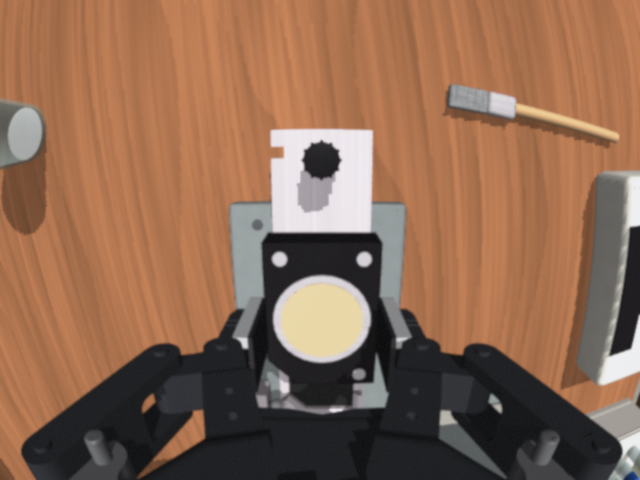

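The wrist view shows the cell held square, ring centre at (322,319), the knob at (321,160), and the slide edges at columns 271 and 373, parallel to the cell.

Run:
```python
from h import *
im=load('wrist'); g=im['color'].max(-1); p2=np.load('/tmp/pose2.npy'); T=p2[:3]; r=Ro.from_rotvec(p2[3:])
tl=lambda P: (r.inv().apply(P-T)*1000).round(1)
c0=-im['R'].T@im['t']
def pt(u,v):  # 3d with depth
    f=fish(im,[(u,v)],0)[0]-c0; f/=np.linalg.norm(f); k=(im['R']@f)[2]; return c0+f*im['depth'][v,u]/k
for u,v in [(345,180),(345,215),(330,155),(280,215),(285,245),(250,250),(322,319)]: print((u,v),pt(u,v).round(4))
# knob
m=(g<75).astype(np.uint8); m[:135]=0;m[190:]=0;m[:,:290]=0;m[:,350:]=0
n,l,s,c=cv2.connectedComponentsWithStats(m); k=1+s[1:,4].argmax()
cn=max(cv2.findContours((l==k).astype(np.uint8),0,1)[0],key=cv2.contourArea).reshape(-1,2)
print('knob',s[k]); kp=fish(im,cn,.078); e=cv2.minEnclosingCircle((kp[:,:2]*1000).astype(np.float32)); print(e, tl(np.array([*(np.array(e[0])/1000),.078])))
# slide edges
zs=float(np.median([pt(345,180)[2],pt(345,215)[2]]))
L=[];R=[]
for v in range(165,225,3):
    row=im['color'][v].min(-1).astype(int); w=np.where(row[262:385]>150)[0]+262; L.append((w[0]-.5,v)); R.append((w[-1]+.5,v))
for E in (L,R):
    q=fish(im,E,zs)[:,:2]; f=np.polyfit(q[:,1],q[:,0],1); print('edge yaw',np.degrees(np.arctan(-f[0])).round(2),'x at y=.15',np.polyval(f,.15).round(4), 'tool y', tl(np.array([np.polyval(f,.15),.15,zs])))
# ring
m=(im['color'].min(-1)>75).astype(np.uint8); m[:270]=0;m[367:]=0;m[:,:270]=0;m[:,374:]=0
n,l,s,c=cv2.connectedComponentsWithStats(m); k=l[319,322]
cn=max(cv2.findContours((l==k).astype(np.uint8),0,1)[0],key=cv2.contourArea).reshape(-1,2)
rp=fish(im,cn,.139); e=cv2.fitEllipse((rp[:,:2]*1000).astype(np.float32)); print('ring',s[k],e,tl(np.array([*(np.array(e[0])/1000),.139])))
# cell far edge
E=[]
for u in range(290,355,4):
    col=g[226:250,u]; E.append((u,226+np.where(col<60)[0][0]-.5))
q=fish(im,E,.139); f=np.polyfit(q[:,0],q[:,1],1); print('cell far edge yaw',np.degrees(np.arctan(f[0])),tl(q)[:,0].mean())
print('tool yaw',np.degrees(np.arctan2(*r.as_matrix()[[1,0],1])))
```

```text
(345, 180) [0.5949 0.1515 0.0454]
(345, 215) [0.5926 0.1294 0.0439]
(330, 155) [0.5869 0.1684 0.0781]
(280, 215) [0.5521 0.1344 0.0445]
(285, 245) [0.5651 0.1385 0.1391]
(250, 250) [0.5234 0.1079 0.0194]
(322, 319) [0.5753 0.1066 0.1395]
knob [303 142  37  37 973]
((581.9364624023438, 166.3403778076172), 9.643733024597168) [62.9 -0.  71.1]
edge yaw -18.25 x at y=.15 0.5469 tool y [ 42.5 -32.9 104.5]
edge yaw -2.33 x at y=.15 0.6116 tool y [ 50.2  31.4 104.4]
ring [ 272  274  100   90 6970] ((574.8961181640625, 105.46057891845703), (39.79446792602539, 39.981746673583984), 164.48304748535156) [ 1.6  0.2 10.1]
cell far edge yaw -6.831843042291236 37.7
tool yaw -6.86619989542462
```

Run:
```python
from h import *
im=load('wrist'); p2=np.load('/tmp/pose2.npy'); T=p2[:3]; r=Ro.from_rotvec(p2[3:])
L=[];R=[]
for v in range(136,230,4):
    row=im['color'][v].min(-1).astype(float); w=np.where(row[255:400]>165)[0]+255; L.append((w[0]-.5,v)); R.append((w[-1]+.5,v))
print(L[::3],R[::3])
for E,n in ((L,'L'),(R,'R')):
    q=(r.inv().apply(fish(im,E,.0445)-T)*1000)[:,:2]
    k=np.ones(len(q),bool)
    for _ in range(4): f=np.polyfit(q[k,0],q[k,1],1); e=np.abs(q[:,1]-np.polyval(f,q[:,0])); k=e<max(.6,1.5*np.median(e))
    print(n,'tool-frame slope deg',np.degrees(np.arctan(f[0])).round(2),'y at x=55',np.polyval(f,55).round(2),'used',k.sum(), q[::5].round(1).tolist())
# same for top camera: slide outline
im=load('top'); P=cloud(im); g=im['color'].min(-1)
for nm,rng in (('base',None),):
    m=(np.abs(P[...,2]-.0445)<.004)&(g>150); m[:, :205]=0; m[:,312:]=0; m[:210]=0; m[260:]=0
    n,l,s,c=cv2.connectedComponentsWithStats(m.astype(np.uint8)); k=1+s[1:,4].argmax()
    q=P[l==k][:,:2]*1000; print(s[k],cv2.minAreaRect(q.astype(np.float32)))
```

```text
[(np.float64(270.5), 136), (np.float64(283.5), 148), (np.float64(270.5), 160), (np.float64(270.5), 172), (np.float64(270.5), 184), (np.float64(271.5), 196), (np.float64(271.5), 208), (np.float64(270.5), 220)] [(np.float64(372.5), 136), (np.float64(371.5), 148), (np.float64(371.5), 160), (np.float64(371.5), 172), (np.float64(371.5), 184), (np.float64(371.5), 196), (np.float64(371.5), 208), (np.float64(371.5), 220)]
L tool-frame slope deg 0.25 y at x=55 -31.07 used 20 [[77.1, -30.9], [64.6, -23.0], [52.3, -31.3], [39.8, -30.9], [27.1, -31.2]]
R tool-frame slope deg -0.74 y at x=55 31.21 used 24 [[77.1, 31.3], [64.7, 30.9], [52.3, 31.1], [39.8, 31.3], [27.1, 31.7]]
[ 209  214   64   33 1056] ((576.4785766601562, 115.00135803222656), (136.6945037841797, 62.1834602355957), 82.86224365234375)
```

```bash
python3 -c "
from h import *
plan([.5638,.0147,.149],-6.9,.4,4)"
```

```text
t=5.83 pos [0.5745 0.1039 0.1491] F [-0.6  0.6 -0.6] end [0.5638 0.0149 0.149 ]
[{"translation": [-0.56, 0.0, 0.0], "angular": [-0.0, -0.0, 0.0], "gripper": 0.4}, {"translation": [-0.56, 0.0, 0.0], "angular": [-0.0, -0.0, 0.0], "gripper": 0.4}, {"translation": [-0.56, 0.0, 0.0], "angular": [-0.0, -0.0, 0.0], "gripper": 0.4}, {"translation": [-0.56, 0.0, 0.0], "angular": [-0.01, -0.0, 0.0], "gripper": 0.4}]
```

>>> drive_tool --steps '[{"translation":[-0.56,0,0],"angular":[0,0,0],"gripper":0.4},{"translation":[-0.56,0,0],"angular":[0,0,0],"gripper":0.4},{"translation":[-0.56,0,0],"angular":[0,0,0],"gripper":0.4},{"translation":[-0.56,0,0],"angular":[0,0,0],"gripper":0.4},{"translation":[0,0,0.5],"angular":[0,0,0],"gripper":0.4},{"translation":[0,0,0.5],"angular":[0,0,0],"gripper":0.4},{"translation":[0,0,0.35],"angular":[0,0,0],"gripper":0.4},{"translation":[0,0,0],"angular":[0,0,0],"gripper":0.4}]'

```text
t: 6.82
tool_pos: [0.5628, 0.0151, 0.0926]
tool_rot: [-2.348, -2.082, 0.005]
contact_force: [-0.1, 0.9, -1.4]
opening: 0.0447
grip_force: 41.2
```

Run:
```python
from h import *
a=grab('wrist')['color'][150:480,170:470]; im=grab('top'); b=cv2.resize(im['color'][200:265,200:330],None,fx=4,fy=4,interpolation=cv2.INTER_CUBIC); s=grab('scene'); c=cv2.resize(s['color'][225:315,270:420],(520,312),interpolation=cv2.INTER_CUBIC)
C=np.zeros((572,800,3),np.uint8); C[:260,:520]=b; C[260:572,:520]=c; C[:330,520:]=a[:,10:290]
cv2.imwrite('pics/m1.png',C[...,::-1])
plan([.5638,.0147,.0835],-6.9,.4,2)
```

```text
t=6.97 pos [0.5649 0.0146 0.0957] F [-1.  -1.7 -1. ] end [0.5637 0.0147 0.0837]
[{"translation": [0.0, -0.01, 0.15], "angular": [0.0, -0.0, 0.0], "gripper": 0.4}, {"translation": [0.0, -0.02, 0.15], "angular": [0.01, -0.0, 0.0], "gripper": 0.4}]
```

View pics/m1.png

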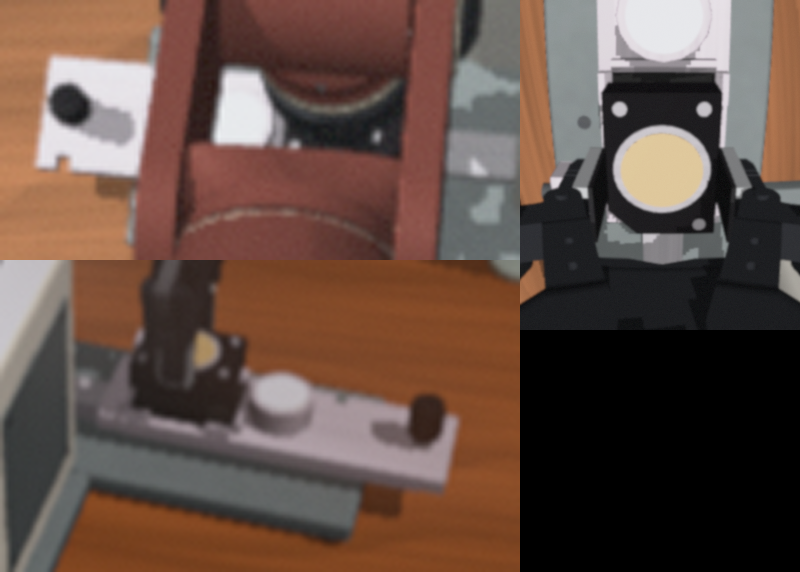

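The wrist view shows the cell squared over the pocket, with the ring at (663,170) and the standard at (664,12) on the same axis. The scene view shows it just above the slide.

Run:
```python
from h import *
im=load('wrist'); o=ctrl.get_obs(); T=o['tool_pos']; r=Ro.from_rotvec(o['tool_rot']); mn=im['color'].min(-1)
def circ(seed,thr,z,box):
    m=(mn>thr).astype(np.uint8); u0,u1,v0,v1=box; k=np.zeros_like(m); k[v0:v1,u0:u1]=1; m*=k
    n,l,s,c=cv2.connectedComponentsWithStats(m); k=l[seed[1],seed[0]]
    cn=max(cv2.findContours((l==k).astype(np.uint8),0,1)[0],key=cv2.contourArea).reshape(-1,2)
    q=(r.inv().apply(fish(im,cn,z)-T)*1000)[:,:2]; print(s[k],cv2.fitEllipse(q.astype(np.float32)))
circ((323,320),75,.0857,(265,385,272,366))
for t in (205,222): circ((323,165),t,.063,(270,380,90,212))
print(im['color'][100:215:6,323].min(-1))
```

```text
[ 272  274  100   90 6932] ((3.852487325668335, -2.1833503246307373), (38.75223922729492, 38.93471145629883), 107.18942260742188)
[  270    90   110   122 12403] ((69.19112396240234, -0.4258400499820709), (52.58706283569336, 58.574806213378906), 83.3905258178711)
[ 279  118   85   86 5287] ((63.857601165771484, -1.9516973495483398), (33.470191955566406, 34.463626861572266), 84.46198272705078)
[223 222 222 221 220 231 230 231 230 231 230 231 231 232 230 231 231 230
 216 145]
```

Standard to ring measures 60.0 mm along and 0.2 mm across, so the cell is aligned. I'll descend slowly.

>>> drive_tool --steps '[{"translation":[0,0,0.1],"angular":[0,0,0],"gripper":0.4},{"translation":[0,0,0.1],"angular":[0,0,0],"gripper":0.4},{"translation":[0,0,0.08],"angular":[0,0,0],"gripper":0.4},{"translation":[0,0,0.05],"angular":[0,0,0],"gripper":0.4},{"translation":[0,0,0],"angular":[0,0,0],"gripper":0.4}]'

```text
t: 7.6
tool_pos: [0.5642, 0.0143, 0.0817]
tool_rot: [-2.351, -2.083, 0.001]
contact_force: [0.4, -0.5, -0.5]
opening: 0.0449
grip_force: 41.3
```

>>> drive_tool --steps '[{"translation":[0,0,0.05],"angular":[0,0,0],"gripper":0.4},{"translation":[0,0,0.05],"angular":[0,0,0],"gripper":0.4},{"translation":[0,0,0],"angular":[0,0,0],"gripper":0.4},{"translation":[0,0,0],"angular":[0,0,0],"gripper":0.4}]'

```text
t: 8.1
tool_pos: [0.5644, 0.0143, 0.078]
tool_rot: [2.351, 2.083, 0.0]
contact_force: [-0.3, -0.1, -0.7]
opening: 0.0446
grip_force: 41.3
```

>>> drive_tool --steps '[{"translation":[0,0,0.04],"angular":[0,0,0],"gripper":0.4},{"translation":[0,0,0.04],"angular":[0,0,0],"gripper":0.4},{"translation":[0,0,0],"angular":[0,0,0],"gripper":0.4},{"translation":[0,0,0],"angular":[0,0,0],"gripper":0.4}]'

```text
t: 8.6
tool_pos: [0.5644, 0.0143, 0.0748]
tool_rot: [-2.351, -2.083, -0.0]
contact_force: [0.0, 0.4, -1.1]
opening: 0.0443
grip_force: 41.3
```

>>> drive_tool --steps '[{"translation":[0,0,0.03],"angular":[0,0,0],"gripper":0.4},{"translation":[0,0,0.02],"angular":[0,0,0],"gripper":0.4},{"translation":[0,0,0],"angular":[0,0,0],"gripper":0.4}]'

```text
t: 8.98
tool_pos: [0.5646, 0.0143, 0.0741]
tool_rot: [-2.351, -2.083, 0.0]
contact_force: [-3.7, 0.8, 6.1]
opening: 0.0444
grip_force: 42.0
```

Contact at z 0.0741 matches a seated cell, so I'll release.

>>> drive_tool --steps '[{"translation":[0,0,0],"angular":[0,0,0],"gripper":0.5},{"translation":[0,0,0],"angular":[0,0,0],"gripper":0.75},{"translation":[0,0,0],"angular":[0,0,0],"gripper":0.75},{"translation":[0,0,-0.1],"angular":[0,0,0],"gripper":0.75},{"translation":[0,0,-0.4],"angular":[0,0,0],"gripper":0.75},{"translation":[0,0,-0.7],"angular":[0,0,0],"gripper":0.75},{"translation":[0,0,-0.7],"angular":[0,0,0],"gripper":0.75},{"translation":[0,0,0],"angular":[0,0,0],"gripper":0.75}]'

```text
t: 9.98
tool_pos: [0.5668, 0.0141, 0.1531]
tool_rot: [2.347, 2.08, 0.008]
contact_force: [0.0, 0.1, -0.2]
opening: 0.0639
grip_force: 0.0
```

Run:
```python
from h import *
a=grab('wrist'); 
cv2.imwrite('pics/w3.png',a['color'][...,::-1])
plan([.582,.1637,.15],-6.9,.75)
```

```text
t=10.03 pos [0.5655 0.0142 0.1509] F [ 0.7  1.1 -0.9] end [0.582  0.1637 0.1501]
[{"translation": [0.75, -0.01, 0.0], "angular": [0.01, -0.0, -0.0], "gripper": 0.75}, {"translation": [0.75, -0.01, 0.01], "angular": [0.0, -0.0, -0.0], "gripper": 0.75}, {"translation": [0.75, -0.01, 0.0], "angular": [0.01, -0.0, -0.0], "gripper": 0.75}, {"translation": [0.75, -0.01, 0.01], "angular": [0.0, -0.0, -0.0], "gripper": 0.75}, {"translation": [0.76, -0.0, 0.0], "angular": [0.01, -0.0, -0.0], "gripper": 0.75}]
```

View pics/w3.png

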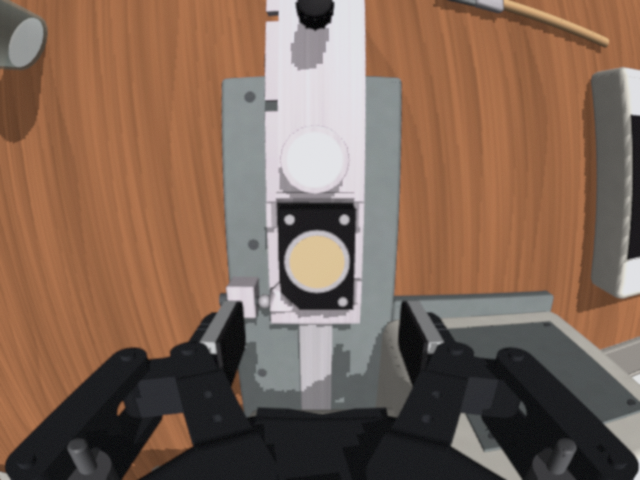

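The cell sits in the pocket at (317,255), cut corner at bottom left matching the pocket's. The first notch shows at (271,104) and the plunger ball at (266,300).

Run:
```python
from h import *
im=load('wrist'); c0=-im['R'].T@im['t']
def pt(u,v):
    f=fish(im,[(u,v)],0)[0]-c0; f/=np.linalg.norm(f); return c0+f*np.median(im['depth'][v-1:v+2,u-1:u+2])/(im['R']@f)[2]
for uv in [(285,212),(350,212),(284,235),(350,235),(350,290),(285,285),(317,215),(317,300),(317,262),(315,160)]: print(uv,pt(*uv).round(4))
N=fish(im,[(271,104),(271,15)],.044); B=fish(im,[(266,301)],.041); print(N,B,np.linalg.norm((N-B)[:,:2],axis=1))
```

```text
(285, 212) [0.5504 0.049  0.0647]
(350, 212) [0.5879 0.0443 0.0642]
(284, 235) [0.5478 0.0354 0.0646]
(350, 235) [0.5865 0.0306 0.0642]
(350, 290) [ 0.5831 -0.0043  0.0637]
(285, 285) [0.5437 0.0041 0.0643]
(317, 215) [0.5686 0.0449 0.0646]
(317, 300) [ 0.5621 -0.0082  0.0644]
(317, 262) [0.5652 0.0169 0.0656]
(315, 160) [0.5714 0.0767 0.0639]
[[0.54832812 0.11495426 0.044     ]
 [0.55494321 0.17451763 0.044     ]] [[ 0.52533489 -0.01483795  0.041     ]] [0.13181315 0.19165643]
```

>>> drive_tool --steps '[{"translation":[0.75,0,0],"angular":[0,0,0],"gripper":0.75},{"translation":[0.75,-0.02,0],"angular":[0,0,0],"gripper":0.75},{"translation":[0.75,0,0],"angular":[0,0,0],"gripper":0.75},{"translation":[0.75,-0.02,0],"angular":[0,0,0],"gripper":0.75},{"translation":[0.74,0,0],"angular":[0,0,0],"gripper":0.75},{"translation":[0,0,0],"angular":[0,0,0],"gripper":0.75},{"translation":[0,0,0],"angular":[0,0,0],"gripper":0.75}]'

```text
t: 10.9
tool_pos: [0.5802, 0.1625, 0.1478]
tool_rot: [-2.351, -2.083, 0.003]
contact_force: [0.1, -1.0, 0.8]
opening: 0.0642
grip_force: 0.0
```

Run:
```python
from h import *
im=grab('wrist'); cv2.imwrite('pics/w4.png',im['color'][...,::-1])
o=ctrl.get_obs(); T=o['tool_pos']; r=Ro.from_rotvec(o['tool_rot']); g=im['color'].max(-1)
P=fish(im,[(322,300)],.078); m=(g<70).astype(np.uint8)
n,l,s,c=cv2.connectedComponentsWithStats(m)
for k in range(1,n):
    if 200<s[k,4]<3000 and s[k,1]>150: print(s[k],c[k],(r.inv().apply(fish(im,[c[k]],.078)-T)*1000).round(1))
print(o['t'],T,o['tool_rot'])
```

```text
[ 306  242   36   43 1164] [323.6709622  263.07989691] [[ 7.7  1.  70. ]]
[ 593  292   47  114 2081] [617.49543489 346.9346468 ] [[-64.2 235.2  69.7]]
10.95 [0.58037037 0.16222661 0.14799854] [-2.35162124e+00 -2.08244077e+00  2.23230368e-03]
```

All cell top points read 0.064, so it is fully down and flat. The notch is about 131 mm from the ball. Next is the knob grip.

>>> drive_tool --steps '[{"translation":[0.06,0.02,0.5],"angular":[0,0,0],"gripper":0.75},{"translation":[0,0,0.6],"angular":[0,0,0],"gripper":0.75},{"translation":[0,0,0.5],"angular":[0,0,0],"gripper":0.75},{"translation":[0,0,0.32],"angular":[0,0,0],"gripper":0.75},{"translation":[0,0,0],"angular":[0,0,0],"gripper":0.75},{"translation":[0,0,0],"angular":[0,0,0],"gripper":0.75}]'

```text
t: 11.7
tool_pos: [0.5826, 0.1654, 0.0728]
tool_rot: [2.351, 2.083, 0.002]
contact_force: [-0.9, -0.7, -0.2]
opening: 0.064
grip_force: 0.0
```

>>> drive_tool --steps '[{"translation":[0,0,0],"angular":[0,0,0],"gripper":0.1},{"translation":[0,0,0],"angular":[0,0,0],"gripper":0.1},{"translation":[0,0,0],"angular":[0,0,0],"gripper":0.1},{"translation":[0,0,0],"angular":[0,0,0],"gripper":0.1},{"translation":[0,0,0],"angular":[0,0,0],"gripper":0.1},{"translation":[0,0,0],"angular":[0,0,0],"gripper":0.1}]' --force 50

```text
t: 12.45
tool_pos: [0.5819, 0.1655, 0.0728]
tool_rot: [-2.351, -2.083, 0.0]
contact_force: [-4.1, 0.1, 5.4]
opening: 0.018
grip_force: 48.7
```

Run:
```python
from h import *
o=ctrl.get_obs(); print(o['t'],o['tool_pos'],o['tool_rot'],o['contact_force'],o['opening'],o['grip_force'])
R=Ro.from_rotvec(o['tool_rot']).as_matrix(); print(R.round(4))
```

```text
12.45 [0.58193651 0.16546567 0.07281454] [-2.35112002e+00 -2.08335731e+00  4.14799559e-05] [-4.05014588  0.13474691  5.38007429] 0.01798280151534302 48.74340891838074
[[ 1.203e-01  9.927e-01 -2.000e-04]
 [ 9.927e-01 -1.203e-01  2.000e-04]
 [ 1.000e-04 -2.000e-04 -1.000e+00]]
```

>>> drive_tool --steps '[{"translation":[-0.1,-0.015,0],"angular":[0,0,0],"gripper":0.1},{"translation":[-0.2,0,0],"angular":[0,0,0],"gripper":0.1},{"translation":[-0.3,0,0],"angular":[0,0,0],"gripper":0.1},{"translation":[-0.3,0,0],"angular":[0,0,0],"gripper":0.1},{"translation":[-0.3,0,0],"angular":[0,0,0],"gripper":0.1},{"translation":[-0.2,0,0],"angular":[0,0,0],"gripper":0.1},{"translation":[-0.1,0,0],"angular":[0,0,0],"gripper":0.1},{"translation":[0,0,0],"angular":[0,0,0],"gripper":0.1}]'

```text
t: 13.45
tool_pos: [0.5746, 0.1056, 0.0728]
tool_rot: [2.351, 2.083, 0.001]
contact_force: [-2.1, 0.9, 6.0]
opening: 0.0186
grip_force: 49.1
```

>>> drive_tool --steps '[{"translation":[-0.15,0,0],"angular":[0,0,0],"gripper":0.1},{"translation":[-0.25,0,0],"angular":[0,0,0],"gripper":0.1},{"translation":[-0.3,0,0],"angular":[0,0,0],"gripper":0.1},{"translation":[-0.3,0,0],"angular":[0,0,0],"gripper":0.1},{"translation":[-0.2,0,0],"angular":[0,0,0],"gripper":0.1},{"translation":[-0.1,0,0],"angular":[0,0,0],"gripper":0.1},{"translation":[0,0,0],"angular":[0,0,0],"gripper":0.1}]'

```text
t: 14.32
tool_pos: [0.5682, 0.0539, 0.0728]
tool_rot: [2.351, 2.083, 0.001]
contact_force: [-2.8, 1.5, 5.3]
opening: 0.018
grip_force: 49.1
```

Run:
```python
from h import *
im=grab('wrist'); o=ctrl.get_obs(); print(o['t'],o['tool_pos'],o['contact_force'],o['opening'])
s=grab('top'); C=np.zeros((480,800,3),np.uint8); C[:,:400]=im['color'][:,120:520]; C[:260,400:]=cv2.resize(s['color'][200:265,210:310],(400,260),interpolation=cv2.INTER_CUBIC)
cv2.imwrite('pics/m2.png',C[...,::-1])
```

```text
14.375 [0.56819304 0.0539075  0.07279282] [-2.70621992  1.54298545  6.6819792 ] 0.018210970738683458
```

View pics/m2.png

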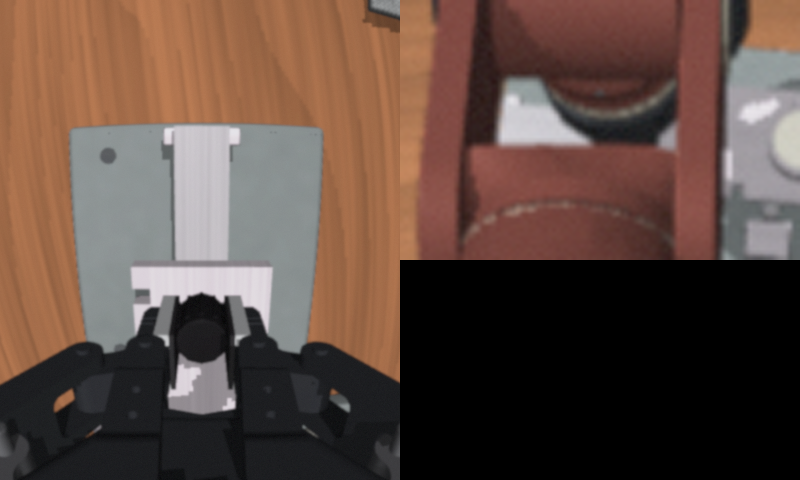

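The knob is gripped squarely at (202,335), and the slide has travelled 112 mm. I'll approach the notch slowly.

>>> drive_tool --steps '[{"translation":[-0.06,0,0],"angular":[0,0,0],"gripper":0.1},{"translation":[-0.1,0,0],"angular":[0,0,0],"gripper":0.1},{"translation":[-0.06,0,0],"angular":[0,0,0],"gripper":0.1},{"translation":[-0.04,0,0],"angular":[0,0,0],"gripper":0.1},{"translation":[0,0,0],"angular":[0,0,0],"gripper":0.1}]'

```text
t: 15.05
tool_pos: [0.567, 0.0439, 0.0728]
tool_rot: [2.351, 2.083, 0.001]
contact_force: [-1.5, 2.7, 5.8]
opening: 0.0185
grip_force: 49.1
```

>>> drive_tool --steps '[{"translation":[-0.03,0,0],"angular":[0,0,0],"gripper":0.1},{"translation":[-0.02,0,0],"angular":[0,0,0],"gripper":0.1},{"translation":[0,0,0],"angular":[0,0,0],"gripper":0.1}]'

```text
t: 15.42
tool_pos: [0.5668, 0.042, 0.0728]
tool_rot: [2.351, 2.083, 0.001]
contact_force: [-1.6, 2.6, 5.3]
opening: 0.0181
grip_force: 49.1
```

>>> drive_tool --steps '[{"translation":[-0.02,0,0],"angular":[0,0,0],"gripper":0.1},{"translation":[-0.02,0,0],"angular":[0,0,0],"gripper":0.1},{"translation":[0,0,0],"angular":[0,0,0],"gripper":0.1}]'

```text
t: 15.8
tool_pos: [0.5666, 0.0404, 0.0728]
tool_rot: [2.351, 2.083, 0.001]
contact_force: [-1.8, 2.5, 7.3]
opening: 0.0186
grip_force: 49.1
```

>>> drive_tool --steps '[{"translation":[-0.02,0,0],"angular":[0,0,0],"gripper":0.1},{"translation":[-0.02,0,0],"angular":[0,0,0],"gripper":0.1},{"translation":[0,0,0],"angular":[0,0,0],"gripper":0.1}]'

```text
t: 16.18
tool_pos: [0.5663, 0.0383, 0.0728]
tool_rot: [2.35, 2.083, -0.0]
contact_force: [-2.5, -0.0, 5.5]
opening: 0.0181
grip_force: 49.1
```

>>> drive_tool --steps '[{"translation":[-0.02,0,0],"angular":[0,0,0],"gripper":0.1},{"translation":[-0.01,0,0],"angular":[0,0,0],"gripper":0.1},{"translation":[0,0,0],"angular":[0,0,0],"gripper":0.1}]'

```text
t: 16.55
tool_pos: [0.566, 0.0357, 0.0728]
tool_rot: [2.349, 2.082, -0.004]
contact_force: [-3.4, -3.9, 7.0]
opening: 0.0183
grip_force: 49.2
```

>>> drive_tool --steps '[{"translation":[-0.01,0,0],"angular":[0,0,0],"gripper":0.1},{"translation":[0,0,0],"angular":[0,0,0],"gripper":0.1}]'

```text
t: 16.8
tool_pos: [0.5659, 0.0355, 0.0728]
tool_rot: [2.349, 2.082, -0.003]
contact_force: [-3.1, -3.1, 7.2]
opening: 0.0182
grip_force: 49.2
```

>>> drive_tool --steps '[{"translation":[-0.01,0,0],"angular":[0,0,0],"gripper":0.1},{"translation":[0,0,0],"angular":[0,0,0],"gripper":0.1}]'

```text
t: 17.05
tool_pos: [0.5659, 0.0354, 0.0728]
tool_rot: [2.349, 2.082, -0.003]
contact_force: [-3.3, -2.0, 6.2]
opening: 0.0184
grip_force: 49.2
```

The slide has snapped in and now stands at y 0.0354 while the force changes. I'll trim the remaining push to near zero.

>>> drive_tool --steps '[{"translation":[-0.01,0,0],"angular":[0,0,0],"gripper":0.1},{"translation":[-0.01,0,0],"angular":[0,0,0],"gripper":0.1},{"translation":[0,0,0],"angular":[0,0,0],"gripper":0.1},{"translation":[0,0,0],"angular":[0,0,0],"gripper":0.1}]'

```text
t: 17.55
tool_pos: [0.5659, 0.0352, 0.0728]
tool_rot: [2.35, 2.083, -0.001]
contact_force: [-2.2, 0.3, 6.4]
opening: 0.0183
grip_force: 49.1
```

Run:
```python
from h import *
im=grab('top'); P=cloud(im); o=ctrl.get_obs(); print(o['t'],o['tool_pos'],o['contact_force'],abs(o['dq']).max())
s=grab('scene'); C=np.zeros((600,800,3),np.uint8)
C[:280,:]=cv2.resize(im['color'][195:335,110:410],(800,280)); C[280:600,:533]=cv2.resize(s['color'][220:340,240:440],(533,320),interpolation=cv2.INTER_CUBIC)
cv2.imwrite('pics/m3.png',C[...,::-1])
```

```text
17.6 [0.56588299 0.03520089 0.07277875] [-1.95755993e+00 -1.87047413e-03  5.98081887e+00] 0.00213144449441096
```

View pics/m3.png

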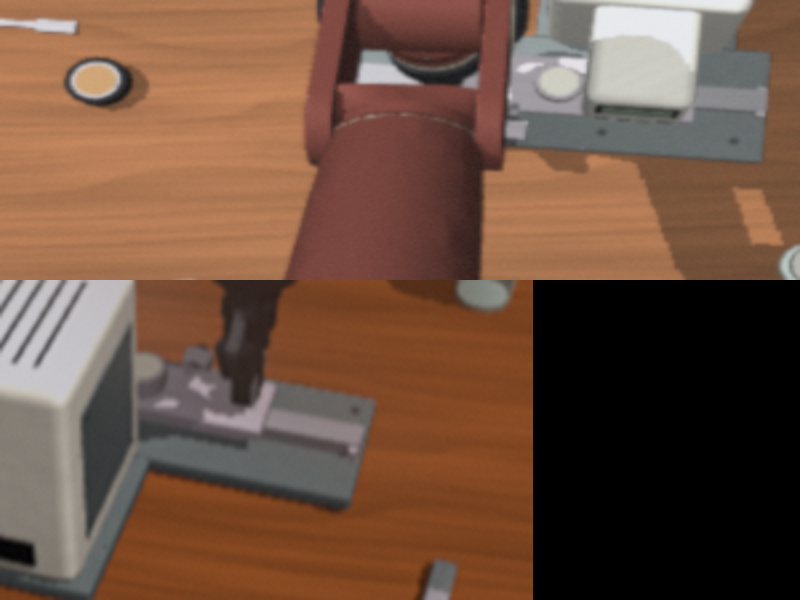

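The pictures show the standard just outside the head, so the cell is under the snout, and the bystanders in view have not moved. Total travel of 131.2 mm matches the measured notch distance, and the push force is about 0.

```bash
python3 -c "
from station import ctrl
print(ctrl.finish_job())"
```

```text
the job is handed in; nothing more can be done
None
```

The job is handed in: the check cell is seated flat and square in the pocket, and the slide is at rest in the first notch with the knob still gripped, at about 17.6 s of the 48 s allowed.

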